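# Clamp the label-tape dispenser with its ring collar

## Robot

A 6-joint arm with a two-finger parallel gripper is mounted at the origin on the work surface. World frame = base frame: x ahead of the robot, y to its left, z up, the work surface at z = 0. Lengths are in m, angles in rad, forces in N, time in s.
With the tool pointing down it reaches from about 0.325 to 0.775 m from the base axis. Payload 5.5 kg.
Tool frame: the origin (TCP) lies between the finger pads; the fingertips stand 8 mm ahead of it and the grasp point (between the pads) lies 11 mm behind it (tcp_to_tips is the distance from the TCP to the fingertips, in m); z points along the fingers, y is the line along which they close (so a half turn about z gives the same grasp; the last joint's range is limited). The gripper opens to 88 mm and grips with 3 to 60 N. Pads are 20 mm wide; open, the fingers measure 115 mm over their backs; the gripper's body (75 mm by 178 mm) begins 61 mm behind the grasp point.
Start: joints at [-0.057, 0.091, 1.231, -0, 1.82, -0.057], TCP at [0.6, -0, 0.231] pointing down, gripper open.
Joint ranges: [-2.87, 2.87], [-0.86, 2.18], [0.17, 2.46], [-1.51, 4.65], [0.06, 2.69], [-2.65, 2.65]. Speed limits (rad/s): [2.57, 2.57, 3.01, 3.14, 3.14, 3.14].

## Interface

Orientations are given as a unit quaternion [w, x, y, z].
In Python, from bench import * gives the robot as it stands. Calls block until the motion is done:
- move_to(position, orientation): joint-space move of the TCP to a pose.
- move_l(position, speed=0.15, orientation=None): straight line of the TCP; orientation=None keeps the orientation; speed is the mean speed in m/s.
- movej(angles): joint-space move.
- gripper_open() and close(): open the fingers fully, or close them until they stop; the grip force is fixed at half the most.
- hold(seconds).
- inverse_kinematics(position, orientation): joint angles nearest the present ones, or None.
- state(): the state.
- get_image(name): name is "scene" or "side" or "wrist"; returns a dict with "frame" (420x560x3 uint8, blue, green, red), "depth" (420x560 float32, m along the optical axis (not along the pixel's ray), 0 where there is no reading), "camera_matrix" (3x3 intrinsics, pixels), "view" (4x4, takes a point from world to camera coordinates). Camera axes: x right, y up, looking along -z (the intrinsics and any distortion apply to the point x, -y, -z); pixel columns grow to the right and rows downward; lengths in m; the calibration is good to about 2 mm. A picture is of the moment at which its call begins.
A pose or a line that the arm cannot do raises IKError and nothing moves.
- job_done(): hands the job in; it is judged then, once.
The state is a dict: "time": time; "joint_pos": joint angles; "dq": joint speeds; "joint_torque": joint torques, N m; "ee_pos": TCP position; "ee_rot": TCP orientation; "ft_force": force on the tool from outside, world axes, zero at the start; "moment": the same for the moment, N m; "finger_gap": finger opening in m; "finger_force": force on a finger pad.
Only numpy, scipy, OpenCV 4.12 (cv2) and the standard library are available. Lean on these libraries where they do the work, as an engineer would, in place of code of your own. Each camera call takes 0.05 s, during which the arm holds its last target. There are 200 camera calls.

## Task

Clamp the label-tape dispenser down: take the red-handled bar from its holder, put it in the holes of the blue threaded collar and turn the collar clockwise, moving the bar from hole to hole, until the collar is hand-tight on the dispenser's base plate, without forcing it. Turn the collar only with the bar, leave the dispenser and everything else on the counter where they are, and stand the bar back in its holder.

Things in the scene. Friction and masses are not known exactly. Their poses are not given: they have to be found in the camera images.
- dispenser: Label-tape dispenser, 1.5 kg, on the counter between low aluminium stops (1.5 mm play). Origin on the counter, on the collar's axis; its x axis points from the collar to the tape rolls, away from the robot. Grey base plate 12 mm thick, x -75 to 160 mm, y +-72 mm, slotted round the stud. Tape rolls: x from 64 mm on, up to 80 mm high.
- hood_edge (a point): Middle of the front edge, on top, of the dispenser's white hood (underside 56 mm, top 62 mm above the counter). The hood covers the rear of the collar, all from dispenser x = -6 mm on, so the bar can work only in holes on the robot's side: it can swing to about 60 degrees either side of the dispenser's -x direction.
- collar: Blue eight-sided threaded collar, 108 mm across flats, 22 mm thick, on a fixed steel stud of 22 mm that ends 54 mm (+-1) above the counter. Origin at the centre of its underside, z up. Eight square upright holes 14 x 14 mm, open at the top, 17 mm deep (floor 5 mm above the origin), centred 40 mm from the axis at 0, 45, 90 ... degrees from its x axis.
- mark (a point): Centre of the mouth of the collar's hole at 0 degrees (white dot beside it), 22 mm above the collar's origin. Clockwise from above tightens: the collar sinks 3.82 mm per radian. It starts 115 to 200 degrees short of tight. Drag running free: about 5 N pushed at a hole (0.2 N m). It stays where left. A push of over 20 N between bar and collar damages it.
- washer: Black pressure washer, 64 mm in diameter, 4 mm thick, under the collar; sinks with it but does not turn. Origin at the centre of its underside. It comes to bear on worn rubber pads that stand an unknown 0.8 to 4.4 mm above the base plate, so the end must be felt: resistance then climbs steeply, by about 1 N per mm; hand-tight is a push at the hole of 9 to 13 N along the turning direction.
- bar: Bar, 92 mm long, 120 g: steel shank 12 mm in diameter, 31 mm long with a tapered foot (4 mm high, 7 mm across at the tip), then a round red handle 16 mm in diameter and 61 mm long. Origin at the centre of the foot's end; z up along the bar. Starts standing in its holder, foot on the hole's floor.
- bar_grip (a point): Point on the bar's axis, in the red handle, 68 mm above the foot.
- holder: Grey fixed block 60 x 60 x 36 mm with one blind upright hole in the middle of its top, 15 mm in diameter, floor 10 mm above the counter; its play lets the bar lean up to 0.16 rad. Origin under its centre, on the counter. Stands left or right of the dispenser; a clear pen cup stands on the other side.
- pencup: Clear cup with pens, 72 mm in diameter, pens reach 135 mm; fixed; leave it alone.
- roll_pink: Loose pink tape roll, 64 mm in diameter, 19 mm high; leave it alone.
- roll_blue: Loose blue tape roll, 64 mm in diameter, 19 mm high; leave it alone.
- jar: Loose specimen jar, 56 mm in diameter, 75 mm high; leave it alone.
- gauze: Loose white gauze box, 110 x 70 x 50 mm; leave it alone.
- marker: Loose marker pen lying down, about 140 mm long, 14 mm thick; leave it alone.
Mind the look-alikes: they are no part of the job. Leave any turquoise look-alike of the bar alone. Leave any pink look-alike of the part that bears collar alone.

How it is judged:
On the way, in this order (a step that is already met when the one before it is completed fails the run):
1. the collar is turned with the bar standing in a hole (the starting hole 0 has moved over 20 mm) (z of bar in the frame of collar below 0.018 m and horizontal distance between bar and collar below 0.05 m and distance of mark from where it was at the start of the episode above 0.02 m), for 0.1 s.
2. the bar is lifted out of the collar to move to another hole (z of bar in the frame of collar above 0.022 m), for 0.1 s.
3. with the bar in a hole again, the collar is tightened on the base plate's pads (washer presses with over 30 N) (z of bar in the frame of collar below 0.018 m and horizontal distance between bar and collar below 0.05 m and contact force between washer and dispenser above 30 N), for 0.1 s.
At the end, for the whole second after the job is handed in: The washer under the collar presses on the pads of the base plate with more than 25 N; the bar stands in its holder's hole (foot within 8 mm of its middle and 6 mm of its floor, tilt under 0.25 rad), released and at rest; the dispenser is within 6 mm of where it stood (contact force between washer and dispenser above 25 N and horizontal distance between bar and holder below 0.008 m and height (world z) of bar below 0.016 m and angle between bar's own z axis and vertical below 0.25 rad and linear speed of bar below 0.02 m/s and distance of dispenser from where it was at the start of the episode below 0.006 m); the robot touches nothing.
It fails at once if the bar pushes the collar with more than 20 N (contact force between bar and collar above 20 N).
It fails at once if the robot itself touches the collar with more than 2 N (contact force between the arm and collar above 2 N).
It fails at once if the fingers touch the collar with more than 2 N (contact force between the fingers and collar above 2 N).
It fails at once if the dispenser is pushed more than 10 mm (distance of dispenser from where it was at the start of the episode above 0.01 m).
It fails at once if a bystander is moved more than 15 mm (distance of any of roll_pink, roll_blue, jar, gauze, marker from where it was at the start of the episode above 0.015 m).
It also fails if it takes over 72 s, if anything falls off the work surface, if the arm or the gripper's body presses on something with over 40 N, if the wrist force passes 120 N, or if a joint passes its speed limit or range.

## Working session

There is one attempt and no reset: what is moved stays moved. The work goes in short steps, each a Python script; the robot and the scene stay as the last script left them, time stands still between calls to the robot, and variables do not carry over. Pictures are saved under pics/ and viewed, at most 10 in all, crops included, and the job is handed in when it is done.

```bash
ls; mkdir -p pics; python3 - <<'E'
from bench import *
import cv2,numpy as np,pickle
d={n:get_image(n) for n in("scene","side","wrist")}
pickle.dump(d,open("im0.pkl","wb"))
for n in d: cv2.imwrite(f"pics/{n}0.png",d[n]["frame"])
s=state();print({k:np.round(v,3) for k,v in s.items()})
for n in d: print(n,d[n]["camera_matrix"],np.round(d[n]["view"],3),(d[n]["depth"]>0).mean(), d[n].keys())
E
```

```text
pics
{'time': np.float64(0.15), 'joint_pos': array([-0.057,  0.092,  1.232,  0.   ,  1.82 , -0.057]), 'dq': array([-0.001, -0.   , -0.002,  0.   ,  0.   ,  0.   ]), 'joint_torque': array([ 1.0000e-03, -4.4704e+01, -4.0691e+01,  7.0000e-02,  2.7000e-02,
       -0.0000e+00]), 'ee_pos': array([0.6 , 0.  , 0.23]), 'ee_rot': array([-0.001,  0.707,  0.707, -0.   ]), 'ft_force': array([-0.241, -0.882, -0.271]), 'moment': array([-0.004, -0.026, -0.062]), 'finger_force': np.float64(0.0), 'finger_gap': np.float64(0.088)}
scene [[393.28769806   0.         279.39945766]
 [  0.         393.28769806 210.80683464]
 [  0.           0.           1.        ]] [[-0.6    0.8   -0.005  0.271]
 [-0.482 -0.357  0.8    0.166]
 [ 0.639  0.482  0.6   -1.54 ]
 [ 0.     0.     0.     1.   ]] 0.996062925170068 dict_keys(['frame', 'depth', 'camera_matrix', 'view'])
side [[440.48336499   0.         277.77688292]
 [  0.         440.48336499 207.74075373]
 [  0.           0.           1.        ]] [[-0.857 -0.515  0.011  0.439]
 [ 0.306 -0.492  0.815 -0.208]
 [-0.414  0.702  0.579 -0.899]
 [ 0.     0.     0.     1.   ]] 0.9958801020408163 dict_keys(['frame', 'depth', 'camera_matrix', 'view'])
wrist [[338.59606523   0.         276.04703703]
 [  0.         338.59606523 214.58865725]
 [  0.           0.           1.        ]] [[ 1.    -0.    -0.002 -0.6  ]
 [-0.     0.968 -0.251  0.03 ]
 [ 0.002  0.251  0.968 -0.389]
 [ 0.     0.     0.     1.   ]] 0.9959948979591837 dict_keys(['frame', 'depth', 'camera_matrix', 'view'])
```

View pics/scene0.png

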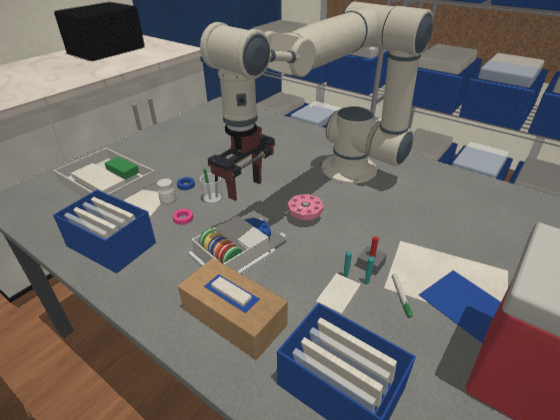

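View pics/side0.png

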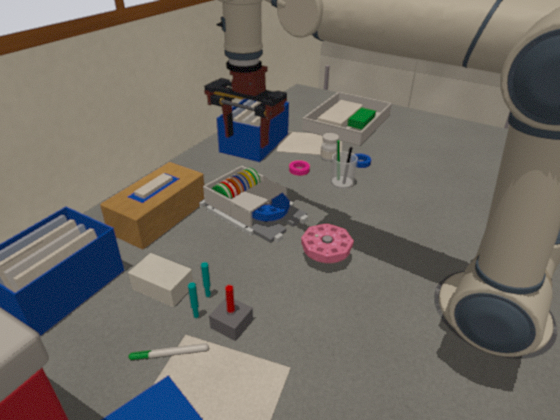

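View pics/wrist0.png

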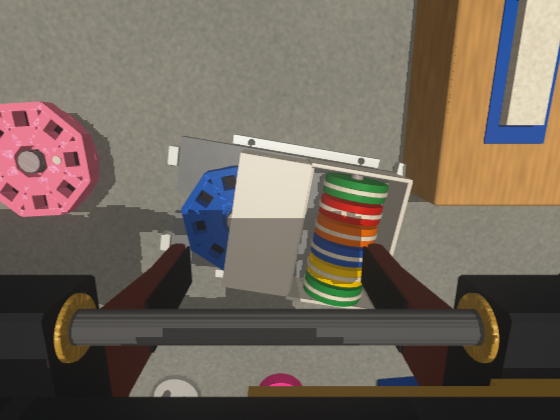

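The scene picture shows the red bar at (375,246) in its grey holder at (372,260), with turquoise look-alikes at (348,263) and (369,270). The blue collar is at side (270,207) and wrist (215,215), under the hood. The pink look-alike collar is at scene (306,207), side (327,243). The pen cup is at scene (211,188).

By description, the bar is the only red-topped upright in the grey block, and the collar is the blue octagon in the dispenser. I'll measure both next.

```bash
cat > h.py <<'E'
import numpy as np,cv2
def world(im,px,depth):
    "pixels (N,2) + depth along the axis -> world points"
    px=np.atleast_2d(px).astype(float);K=im["camera_matrix"];V=im["view"]
    d=np.broadcast_to(depth,len(px))
    r=np.c_[(px[:,0]-K[0,2])/K[0,0],-(px[:,1]-K[1,2])/K[1,1],-np.ones(len(px))]*d[:,None]
    return (r-V[:3,3])@V[:3,:3]
def onplane(im,px,z):
    c=-im["view"][:3,:3].T@im["view"][:3,3];p=world(im,px,1.0)-c
    return c+p*((z-c[2])/p[:,2])[:,None]
def mask(im,lo,hi):
    return cv2.inRange(cv2.cvtColor(im["frame"],cv2.COLOR_BGR2HSV),lo,hi)
def blobs(m,amin=30):
    n,l,s,c=cv2.connectedComponentsWithStats(m)
    return [(c[i],s[i],l==i) for i in range(1,n) if s[i,4]>=amin]
def cloud(im,m):
    v,u=np.nonzero(m&(im["depth"]>0));return world(im,np.c_[u,v],im["depth"][v,u])
E
python3 - <<'E'
import pickle;from h import *
d=pickle.load(open("im0.pkl","rb"))
for n in("scene","side","wrist"):
    for nm,lo,hi in(("red",(0,150,80),(6,255,255)),("teal",(82,100,50),(95,255,255)),("blue",(105,120,60),(122,255,255))):
        for c,s,m in blobs(mask(d[n],lo,hi),40):
            P=cloud(d[n],m); 
            if len(P)and abs(P[:,1].mean())<.6: print(n,nm,c.round(),s[4],"med",np.median(P,0).round(3),"lo",np.percentile(P,3,0).round(3),"hi",np.percentile(P,97,0).round(3))
im=d["wrist"];cv2.imwrite("pics/c1.png",np.hstack([cv2.resize(im["frame"][130:310,165:325],None,fx=2.4,fy=2.4,interpolation=2),cv2.resize(cv2.resize(d["side"]["frame"][255:345,170:265],None,fx=4,fy=4,interpolation=2),(380,432))]))
E
```

```text
scene red [374. 246.] 93 med [0.439 0.31  0.075] lo [0.434 0.303 0.044] hi [0.442 0.315 0.104]
scene red [224. 252.] 45 med [ 0.694 -0.007  0.072] lo [ 0.666 -0.012  0.043] hi [ 0.704 -0.001  0.08 ]
scene teal [347. 263.] 125 med [0.523 0.277 0.059] lo [0.518 0.27  0.012] hi [0.527 0.282 0.093]
scene teal [369. 269.] 140 med [0.508 0.333 0.061] lo [0.502 0.326 0.009] hi [0.512 0.339 0.093]
scene blue [471.   1.] 63 med [-0.581  0.162  0.526] lo [-0.608  0.096  0.522] hi [-0.574  0.194  0.531]
scene blue [530.   4.] 522 med [-0.58   0.365  0.535] lo [-0.588  0.24   0.523] hi [-0.573  0.445  0.551]
scene blue [384.  69.] 178 med [-0.726 -0.216  0.16 ] lo [-0.764 -0.221  0.084] hi [-0.689 -0.212  0.242]
scene blue [346.  74.] 1856 med [-0.582 -0.338  0.146] lo [-0.618 -0.564  0.078] hi [-0.572 -0.215  0.239]
scene blue [476.  96.] 5118 med [-0.582  0.269  0.171] lo [-0.794  0.025  0.081] hi [-0.573  0.474  0.242]
scene blue [548. 113.] 1174 med [-0.582  0.544  0.156] lo [-0.774  0.509  0.079] hi [-0.574  0.602  0.242]
scene blue [449. 155.] 209 med [-0.792  0.193 -0.211] lo [-0.894  0.1
[... 1773 characters left out ...]
med [ 0.67  -0.004  0.072] lo [ 0.647 -0.01   0.05 ] hi [0.699 0.002 0.078]
wrist red [348. 219.] 376 med [ 0.667 -0.016  0.075] lo [ 0.645 -0.022  0.052] hi [ 0.696 -0.011  0.079]
wrist blue [510.  89.] 2815 med [0.783 0.09  0.091] lo [0.776 0.057 0.089] hi [0.824 0.158 0.092]
wrist blue [210. 215.] 3270 med [ 0.533 -0.017  0.05 ] lo [ 0.508 -0.066  0.036] hi [0.554 0.026 0.052]
wrist blue [338. 248.] 459 med [ 0.659 -0.046  0.074] lo [ 0.64  -0.052  0.055] hi [ 0.682 -0.04   0.079]
wrist blue [337. 260.] 249 med [ 0.659 -0.058  0.076] lo [ 0.638 -0.063  0.058] hi [ 0.682 -0.054  0.079]
wrist blue [398. 382.] 303 med [ 0.76  -0.255  0.008] lo [ 0.736 -0.258  0.001] hi [ 0.781 -0.253  0.015]
```

View pics/c1.png

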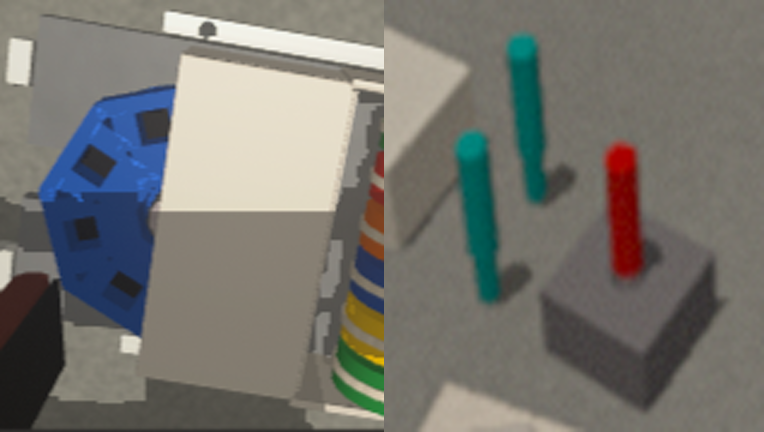

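The crop shows the blue collar with four dark holes visible in front of the hood. It also shows the red bar in the grey block, with the two teal bars about 80 mm away on the +x side. Next I'll take close wrist views of the collar and then the bar.

```bash
cat >> h.py <<'E'
def quat(psi): return [0,-np.sin(psi/2),np.cos(psi/2),0]
PSI=np.radians(-9)
E
python3 - <<'E'
from bench import *
from h import *
import pickle
d={}
move_to([0.51,-0.015,0.20],quat(PSI));d["col"]=get_image("wrist");print(state()["time"])
move_to([0.433,0.306,0.24],quat(PSI));d["bar"]=get_image("wrist");s=state();print(s["time"],s["ee_pos"],s["joint_pos"])
pickle.dump(d,open("im1.pkl","wb"))
cv2.imwrite("pics/c2.png",np.hstack([cv2.resize(d[k]["frame"],(400,300)) for k in d]))
E
```

```text
1.5083
2.8167 [0.43361319 0.30495575 0.23978305] [ 5.49022073e-01 -9.46339737e-02  1.40001335e+00 -4.38581148e-04
  1.83657539e+00 -8.63117928e-01]
```

View pics/c2.png

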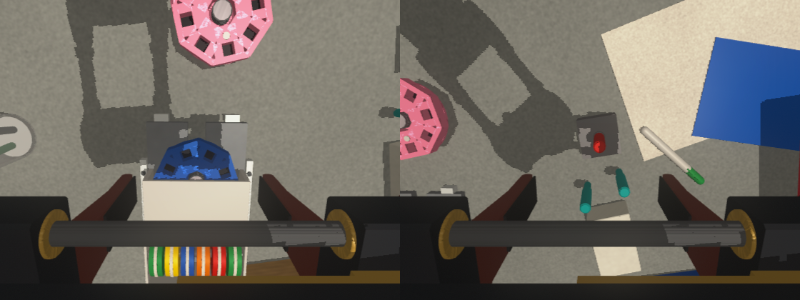

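The left panel shows the collar's front holes clearly at about (178–226,152) and the hood edge at row 180. The right panel shows the red bar at (598,143) in its grey holder, with teal bars at (586,195) and (622,183), clear of the finger paths. Now I'll compute the poses.

```bash
cat >> h.py <<'E'
from scipy.optimize import least_squares
def collar(im,cguess,zt=None,amin=40):
    "top height, axis, angle of the hole pattern (mod 45 deg, near 180) from the hole mouths"
    m=mask(im,(104,110,30),(124,255,255))
    n,l,s,c=cv2.connectedComponentsWithStats(m)
    top=None
    h,w=m.shape;uv=np.stack(np.meshgrid(np.arange(w),np.arange(h)),-1).reshape(-1,2)
    P=world(im,uv,im["depth"].reshape(-1)).reshape(h,w,3)
    near=np.hypot(P[...,0]-cguess[0],P[...,1]-cguess[1])<.062
    m=np.where(near&(P[...,2]<.058)&(P[...,2]>.02),m,0).astype(np.uint8)
    z=P[m>0][:,2]
    if zt is None: zt=np.median(z[z>np.percentile(z,60)])
    hull=np.zeros_like(m);pts=cv2.findNonZero(m);cv2.fillConvexPoly(hull,cv2.convexHull(pts),255)
    dark=cv2.bitwise_and(hull,((im["frame"].max(2)<70)*255).astype(np.uint8))
    dark=cv2.morphologyEx(dark,cv2.MORPH_OPEN,np.ones((3,3),np.uint8))
    H=[]
    for cc,ss,mm in blobs(dark,amin):
        q=onplane(im,np.argwhere(mm)[:,::-1],zt)[:,:2]
        r=cv2.minAreaRect(cv2.convexHull(q.astype(np.float32)*1000))
        H.append((r[0][0]/1e3,r[0][1]/1e3,*r[1],*cc))
    return zt,np.array(H)
def fit(H,c0,k0=0):
    "axis and pattern angle from hole centres"
    def res(p):
        a=np.arctan2(H[:,1]-p[1],H[:,0]-p[0]);k=np.round((a-p[2])/(np.pi/4))*np.pi/4+p[2]
        return np.r_[H[:,0]-p[0]-.04*np.cos(k),H[:,1]-p[1]-.04*np.sin(k)]
    best=min((least_squares(res,[*c0,t],x_scale=[.01,.01,.2]) for t in np.radians([0,11,22,33])),key=lambda r:r.cost)
    return best.x[:2],np.degrees(best.x[2])%45,best.fun
E
python3 - <<'E'
from h import *
import pickle
d=pickle.load(open("im1.pkl","rb"));d0=pickle.load(open("im0.pkl","rb"))
for im in(d["col"],d0["wrist"]):
    zt,H=collar(im,(.545,-.02));print("zt",zt);print(H.round(4))
im=d["col"]
# hood: white pixels at z~.062
h,w=420,560
uv=np.stack(np.meshgrid(np.arange(w),np.arange(h)),-1).reshape(-1,2)
P=world(im,uv,im["depth"].ravel())
q=P[(abs(P[:,2]-.061)<.004)&(abs(P[:,0]-.6)<.1)&(abs(P[:,1])<.12)&(im["frame"].min(2).ravel()>90)]
r=cv2.minAreaRect((q[:,:2]*1000).astype(np.float32));print("hood",r,np.median(q[:,2]))
im=d["bar"];P=world(im,uv,im["depth"].ravel())
q=P[(abs(P[:,2]-.036)<.005)&(np.hypot(P[:,0]-.433,P[:,1]-.306)<.05)]
print("holder",cv2.minAreaRect((q[:,:2]*1000).astype(np.float32)),np.median(q[:,2]))
m=mask(im,(0,150,60),(8,255,255))
for c,s,mm in blobs(m,30):
    P=cloud(im,mm);print("red",c,s[4],np.median(P,0));t=P[P[:,2]>.096];print("bartop",len(t),(t.max(0)+t.min(0))/2)
    print(P[P[:,2]<.07].mean(0) if (P[:,2]<.07).any() else "")
for n in("scene","side"):
    im=d0[n];m=mask(im,(0,150,60),(6,255,255))
    b=min(blobs(m,60),key=lambda b:np.hypot(*(np.median(cloud(im,b[2]),0)[:2]-[.433,.306])))
    P=cloud(im,b[2]);print(n,[P[abs(P[:,2]-z)<.012].mean(0).round(4) for z in(.055,.075,.095)])
E
```

```text
zt 0.05107401575665906
[[ 5.184000e-01 -3.090000e-02  9.906800e+00  1.145480e+01  2.601905e+02
   2.151111e+02]
 [ 5.249000e-01 -1.400000e-03  1.141570e+01  9.735600e+00  2.927812e+02
   2.167500e+02]
 [ 5.343000e-01 -5.550000e-02  1.298290e+01  7.962300e+00  2.371150e+02
   2.349735e+02]
 [ 5.501000e-01  1.460000e-02  7.240100e+00  1.249850e+01  3.136100e+02
   2.396200e+02]]
zt 0.051085018006430574
[[ 5.537000e-01  1.610000e-02  9.055100e+00  1.095270e+01  2.296571e+02
   1.812286e+02]
 [ 5.286000e-01  5.000000e-04  8.059200e+00  1.199010e+01  2.050106e+02
   1.969574e+02]
 [ 5.224000e-01 -2.810000e-02  9.268500e+00  9.567300e+00  2.003412e+02
   2.248118e+02]
 [ 5.386000e-01 -5.390000e-02  7.410500e+00  1.295290e+01  2.174074e+02
   2.483704e+02]]
hood ((630.6193237304688, -36.154945373535156), (144.08106994628906, 156.99505615234375), 80.69673156738281) 0.061410341689947065
holder ((433.5327453613281, 308.3627014160156), (60.5413703918457, 60.06981658935547), 0.0610349103808403) 0.03537079417703289
red [278.52467532 200.04675325] 385 [0.42931932 0.30820674 0.09987156]
bartop 234 [0.43312864 0.30802389 0.09963775]
[0.42851185 0.30770366 0.05545685]
scene [array([0.4388, 0.3104, 0.0556]), array([0.4393, 0.3098, 0.0745]), array([0.4381, 0.3098, 0.0959])]
side [array([0.4291, 0.3122, 0.0557]), array([0.4296, 0.3126, 0.0746]), array([0.4306, 0.3109, 0.0966])]
```

```bash
cat >> h.py <<'E'
def holes(im,cg,zt=None,amin=25,dz=.004):
    "mouths of the collar holes: pixels that see below the top plane inside its outline"
    h,w=im["depth"].shape;uv=np.stack(np.meshgrid(np.arange(w),np.arange(h)),-1).reshape(-1,2)
    P=world(im,uv,im["depth"].ravel()).reshape(h,w,3)
    blue=mask(im,(104,110,30),(124,255,255))>0
    near=np.hypot(P[...,0]-cg[0],P[...,1]-cg[1])<.06
    z=P[blue&near][:,2];hi,e=np.histogram(z,np.arange(.03,.06,.001))
    if zt is None: k=e[hi.argmax()]+.0005;zt=np.median(z[abs(z-k)<.002])
    top=(near&(abs(P[...,2]-zt)<dz)).astype(np.uint8)*255
    top&=(blue*255).astype(np.uint8)
    cs,hh=cv2.findContours(cv2.morphologyEx(top,cv2.MORPH_OPEN,np.ones((2,2),np.uint8)),cv2.RETR_CCOMP,cv2.CHAIN_APPROX_NONE)
    H=[]
    for c,q in zip(cs,hh[0]):
        if q[3]>=0 and cv2.contourArea(c)>amin:
            g=onplane(im,c[:,0],zt)[:,:2];r=cv2.minAreaRect((g*1000).astype(np.float32))
            H.append((r[0][0]/1e3,r[0][1]/1e3,*r[1]))
    return zt,np.array(H)
E
python3 - <<'E'
from h import *
import pickle
d=pickle.load(open("im1.pkl","rb"));d0=pickle.load(open("im0.pkl","rb"))
for im in(d["col"],d0["wrist"]):
    zt,H=holes(im,(.558,-.02));print("zt",zt);print(H.round(4))
    H=H[(H[:,2:].min(1)>8)&(H[:,2:].max(1)<20)]if len(H) else H
    if len(H)>2: print([np.round(x,4) for x in fit(H,(.558,-.02))])
H=np.array([(.5204,-.0295),(.5268,-.0005),(.5365,-.0547),(.5519,.0154)]);print([np.round(x,4) for x in fit(H,(.558,-.02))])
E
```

```text
zt 0.050570233356242736
[[ 5.53700e-01  1.56000e-02  1.48869e+01  1.66153e+01]
 [ 5.37700e-01 -5.51000e-02  1.67851e+01  1.41981e+01]
 [ 5.28300e-01 -4.00000e-04  1.47218e+01  1.58711e+01]
 [ 5.21000e-01 -2.98000e-02  1.47553e+01  1.51787e+01]]
[array([ 0.5606, -0.0232]), np.float64(9.6646), array([-0.0003,  0.0002,  0.0003, -0.0002, -0.0006,  0.0008, -0.0003,
        0.0002])]
zt 0.050540574781277936
[[ 5.21400e-01 -3.17000e-02  1.66618e+01  1.48507e+01]
 [ 5.29100e-01 -1.90000e-03  1.47198e+01  1.50901e+01]]
[array([ 0.5594, -0.023 ]), np.float64(10.0604), array([ 0.0004,  0.0002, -0.    , -0.0005,  0.0004, -0.0005,  0.001 ,
       -0.001 ])]
```

```bash
python3 - <<'E'
from bench import *
from h import *
import json
q=quat(PSI)
move_to([.433,.3075,.13],q);t=state()["time"]
move_l([.433,.3075,.053],.12)
s=state();print("pre",s["time"]-t,s["ee_pos"],s["ft_force"])
close();s=state();print("closed",s["time"],s["finger_gap"],s["finger_force"],s["ft_force"],s["ee_pos"])
move_l([.433,.3075,.15],.12);hold(.3);s=state();print(s["time"],s["finger_gap"],s["ft_force"],s["moment"],s["ee_pos"])
im=get_image("side");cv2.imwrite("pics/c3.png",cv2.resize(im["frame"][180:345,130:350],(800,600)))
import pickle;pickle.dump(im,open("im3.pkl","wb"))
E
```

```text
pre 0.7917000000000001 [0.43361119 0.30789128 0.05426321] [ 0.23221907 -0.03606138 -0.3947661 ]
closed 5.225 0.01578297191061482 29.99985212356192 [-0.67980052 -0.18645019 -0.06023739] [0.43297871 0.30752721 0.05298941]
6.4833 0.015638640141581065 [-0.3229747  -0.02926908 -1.51191598] [ 0.01976759 -0.0368785   0.03572926] [0.43279556 0.307383   0.1493736 ]
```

View pics/c3.png

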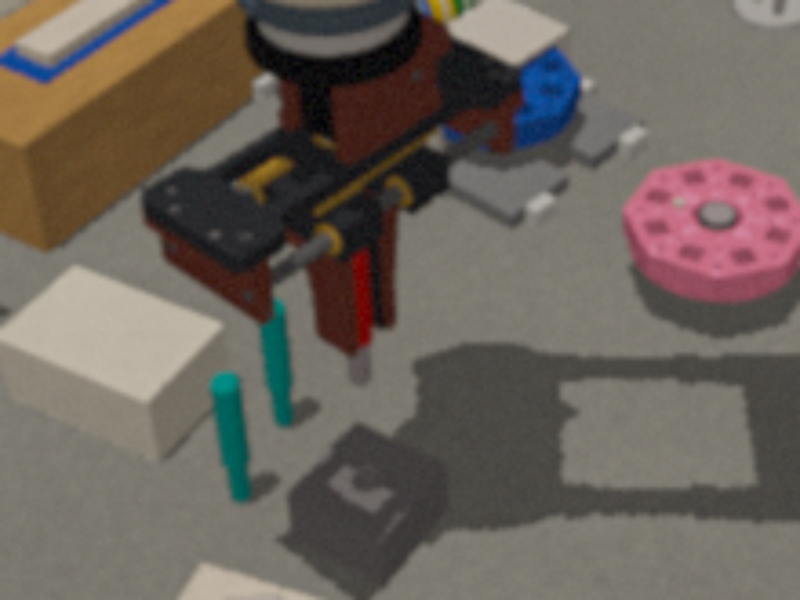

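The bar is held upright, with its foot at crop (360,380), clear of the holder. Next I'll insert it in the hole at 189.7° with force-checked steps.

```bash
cat > r.py <<'E'
from bench import *
from h import *
Q=quat(PSI);L=.043
def F(n=3):
    f=[]
    for _ in range(n): f.append(state()["ft_force"]);hold(.02)
    return np.mean(f,0)
def insert(x,y,top,depth,tare,fmax=4):
    "lower the foot into a hole; yields sideways to what it feels; True if in"
    p=np.array([x,y,0.]);z=top+.004;step=.002
    move_l([x,y,z+L],.12)
    while z>top-depth:
        z=max(z-step,top-depth);p[2]=z+L;move_l(p,.05)
        f=F()-tare
        if abs(f[2])>1.5 or np.hypot(*f[:2])>1.5: print("  z-top %.1f"%((z-top)*1e3),f.round(1))
        if abs(f[2])>fmax:
            p[2]+=.002;z+=.002;move_l(p,.05)
            g=f[:2]/max(np.hypot(*f[:2]),1e-6)
            if np.hypot(*f[:2])<.7: return p,False
            p[:2]+=.001*g;move_l(p,.05)
        elif np.hypot(*f[:2])>2.5: p[:2]+=.0004*f[:2]/np.hypot(*f[:2])
    return p,True
E
python3 - <<'E'
from r import *
a=np.radians(189.7);C=np.array([.5605,-.0232]);x,y=C+.04*np.array([np.cos(a),np.sin(a)])
move_to([x,y,.13],Q);hold(.2);t=F(5);print("tare",t,state()["time"])
p,ok=insert(x,y,.0505,.0135,t);s=state();print(ok,p,s["ee_pos"],(F()-t).round(2),s["time"])
np.save("tare.npy",t)
im=get_image("side");cv2.imwrite("pics/c4.png",cv2.resize(im["frame"][130:280,180:380],(800,600)))
E
```

```text
tare [ 0.12318916 -0.3295238  -1.15307678] 8.1333
True [ 0.52107186 -0.02993958  0.08      ] [ 0.52105552 -0.02996651  0.07994013] [-1.52 -1.   -0.14] 11.25
```

View pics/c4.png

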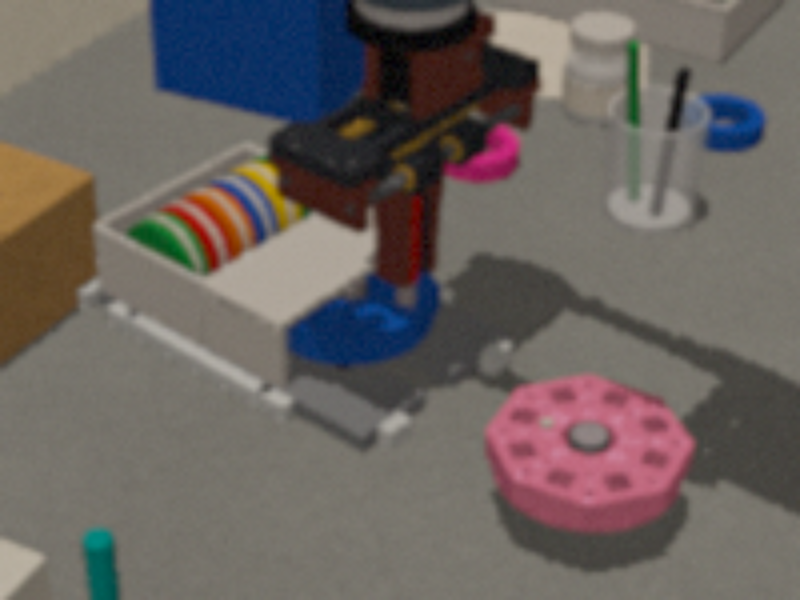

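The side crop shows the shank standing in the collar hole at (400,300), with the fingers clear of the collar. First stroke next.

```bash
cat >> r.py <<'E'
def stroke(C,a0,a1,z0,tare,dr=0.,stop=8.,step=4.,fine=None):
    "push clockwise from a0 to a1 (deg) at foot height z0, sinking along; stops when the push reaches stop"
    a=a0;log=[];R=.04+dr
    while a>a1+1e-6:
        d=step if fine is None or not log or log[-1][1]<fine else 1.0
        a=max(a-d,a1);r=np.radians(a);e=np.array([np.cos(r),np.sin(r)])
        p=[*(C+R*e),z0+L-.00382*np.radians(a0-a)]
        move_l(p,.05);f=F()-tare
        ft=f[:2]@np.array([-e[1],e[0]]);fr=f[:2]@e   # resistance to clockwise is + ft
        log.append((a,ft,fr,f[2],np.linalg.norm(f)))
        if abs(fr)>1.5: R+=np.sign(fr)*.0003
        if ft>stop or abs(fr)>10 or abs(f[2])>8: break
    return a,np.array(log),R-.04
E
python3 - <<'E'
from r import *
t=np.load("tare.npy");C=np.array([.5605,-.0232])
a,l,dr=stroke(C,189.7,121,.037,t);print(l.round(1),dr);print(state()["time"],state()["ee_pos"])
E
```

```text
[[ 1.857e+02  5.100e+00  1.000e+00 -3.000e-01  5.200e+00]
 [ 1.817e+02  4.500e+00  8.000e-01  1.000e-01  4.600e+00]
 [ 1.777e+02  5.300e+00  1.000e-01 -5.000e-01  5.300e+00]
 [ 1.737e+02  4.500e+00 -1.300e+00 -7.000e-01  4.700e+00]
 [ 1.697e+02  4.200e+00 -1.800e+00 -3.000e-01  4.600e+00]
 [ 1.657e+02  4.500e+00 -1.700e+00 -5.000e-01  4.800e+00]
 [ 1.617e+02  4.300e+00 -1.100e+00 -0.000e+00  4.500e+00]
 [ 1.577e+02  4.600e+00 -1.900e+00 -2.000e-01  4.900e+00]
 [ 1.537e+02  4.700e+00 -1.000e+00 -2.000e-01  4.800e+00]
 [ 1.497e+02  4.100e+00 -1.500e+00 -1.000e-01  4.400e+00]
 [ 1.457e+02  4.200e+00 -1.100e+00  0.000e+00  4.300e+00]
 [ 1.417e+02  4.400e+00 -8.000e-01 -2.000e-01  4.400e+00]
 [ 1.377e+02  4.300e+00 -1.600e+00 -4.000e-01  4.600e+00]
 [ 1.337e+02  4.700e+00 -1.100e+00  2.000e-01  4.800e+00]
 [ 1.297e+02  4.600e+00 -1.500e+00 -3.000e-01  4.800e+00]
 [ 1.257e+02  4.100e+00 -2.000e+00 -4.000e-01  4.600e+00]
 [ 1.217e+02  4.300e+00 -1.600e+00 -4.000e-01  4.600e+00]
 [ 1.210e+02  4.600e+00 -6.000e-01  2.000e-01  4.600e+00]] -0.0021000000000000116
16.75 [0.54044648 0.00953834 0.07522212]
```

```bash
python3 - <<'E'
from r import *
p=np.array(state()["ee_pos"]);r=np.radians(121);p[:2]+=.0015*np.array([-np.sin(r),np.cos(r)])*-1*-1
move_l(p,.05);print("f after back-off",F()-np.load("tare.npy"))
p[2]=.125;move_l(p,.12);move_to([.515,-.015,.20],Q);hold(.15)
im=get_image("wrist");zt,H=holes(im,(.558,-.02));print(zt,H.round(4))
G=H[(H[:,2:].min(1)>11)&(H[:,2:].max(1)<19)]
if len(G)>1: print([np.round(x,4) for x in fit(G,(.5605,-.0232))])
print(state()["time"]);cv2.imwrite("pics/c5.png",im["frame"])
import pickle;pickle.dump(im,open("im5.pkl","wb"))
E
```

```text
f after back-off [0.03874958 0.68684412 0.27480861]
0.046053679812256075 [[ 5.39400e-01  1.08000e-02  1.45382e+01  1.48761e+01]
 [ 5.26300e-01 -4.37000e-02  1.45755e+01  1.42432e+01]
 [ 5.21500e-01 -1.37000e-02  1.60009e+01  1.45970e+01]]
[array([ 0.5604, -0.0231]), np.float64(31.4299), array([-0.0001,  0.    ,  0.    , -0.0002,  0.0003, -0.0001])]
18.2417
```

View pics/c5.png

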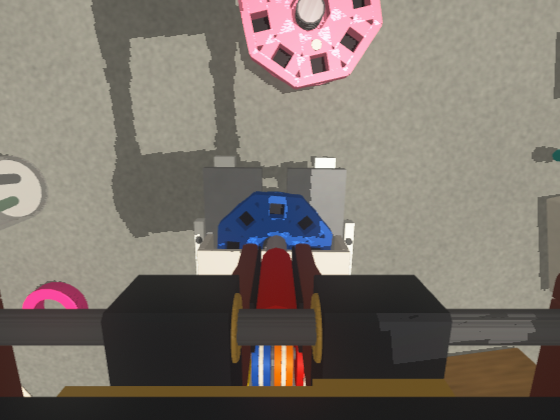

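The wrist picture shows the bar upright in the grip, the collar holes clear at (245,218), (277,210) and (305,222), and the dispenser in place. Next is the hole at 211.4°, pushing until I feel the end.

```bash
python3 - <<'E'
from r import *
C=np.array([.5605,-.0231]);a0=211.4;r=np.radians(a0);x,y=C+.04*np.array([np.cos(r),np.sin(r)])
move_to([x,y,.11],Q);hold(.2);t=F(5);np.save("tare.npy",t);print(t)
top=.0460
p,ok=insert(x,y,top,.0135,t);print(ok,p,state()["time"],(F()-t).round(2))
if ok:
    a,l,dr=stroke(C,a0,119,top-.0135,t,stop=10.3,fine=6.);print(l.round(1),dr);print(state()["time"],state()["ee_pos"])
E
```

```text
[-0.09072537 -0.1125488  -1.16948587]
  z-top -8.0 [-1.5 -2.2  0.9]
  z-top -10.0 [-1.3 -1.1  0.4]
  z-top -12.0 [-1.3 -1.6  0.2]
  z-top -13.5 [-1.4 -1.3  0.1]
True [ 0.52612504 -0.04426557  0.0755    ] 21.9833 [-1.55 -0.93  0.09]
[[ 2.074e+02  4.700e+00  2.900e+00 -6.000e-01  5.600e+00]
 [ 2.034e+02  4.900e+00  1.700e+00 -4.000e-01  5.200e+00]
 [ 1.994e+02  4.800e+00  3.000e-01 -1.300e+00  5.000e+00]
 [ 1.954e+02  5.300e+00  3.000e-01 -7.000e-01  5.300e+00]
 [ 1.914e+02  4.300e+00 -8.000e-01 -1.200e+00  4.600e+00]
 [ 1.874e+02  4.600e+00 -1.600e+00 -3.000e-01  4.900e+00]
 [ 1.834e+02  4.400e+00 -1.700e+00 -3.000e-01  4.800e+00]
 [ 1.794e+02  4.500e+00 -1.300e+00  4.000e-01  4.700e+00]
 [ 1.754e+02  4.500e+00 -1.500e+00  6.000e-01  4.800e+00]
 [ 1.714e+02  4.400e+00 -1.900e+00 -1.000e-01  4.800e+00]
 [ 1.674e+02  4.400e+00 -7.000e-01  8.000e-01  4.500e+00]
 [ 1.634e+02  4.000e+00 -1.900e+00  3.000e-01  4.400e+00]
 [ 1.594e+02  4.600e+00 -7.000e-01  5.000e-01  4.700e+00]
 [ 1.554e+02  4.500e+00 -9.000e-01  2.000e-01  4.600e+00]
 [ 1.514e+02  4.300e+00 -1.200e+00 -1.000e-01  4.400e+00]
 [ 1.474e+02  4.600e+00 -2.200e+00 -1.000e-01  5.100e+00]
 [ 1.434e+02  4.500e+00 -2.000e+00 -3.000e-01  5.000e+00]
 [ 1.394e+02  4.400e+00 -1.100e+00  4.000e-01  4.600e+00]
 [ 1.354e+02  4.300e+00 -1.700e+00 -7.000e-01  4.600e+00]
 [ 1.314e+02  4.200e+00 -8.000e-01 -8.000e-01  4.400e+00]
 [ 1.274e+02  4.900e+00 -1.000e+00 -2.000e-01  5.000e+00]
 [ 1.234e+02  4.600e+00 -1.500e+00 -3.000e-01  4.900e+00]
 [ 1.194e+02  4.400e+00 -1.800e+00 -6.000e-01  4.800e+00]
 [ 1.190e+02  4.900e+00 -9.000e-01 -8.000e-01  5.000e+00]] -0.0021000000000000116
29.2333 [0.54183252 0.01016951 0.06924789]
```

```bash
python3 - <<'E'
from r import *
C=np.array([.5605,-.0231])
p=np.array(state()["ee_pos"]);r=np.radians(119);p[:2]+=.0015*np.array([-np.sin(r),np.cos(r)])
move_l(p,.05);p[2]=.115;move_l(p,.12);move_to([.515,-.015,.20],Q);hold(.15)
zt,H=holes(get_image("wrist"),(.558,-.02));G=H[(H[:,2:].min(1)>11)&(H[:,2:].max(1)<19)]
c,a,res=fit(G,C);print(zt,c,a,abs(res).max(),len(G))
ok=len(G)>=2 and abs(res).max()<.001 and np.hypot(*(c-C))<.0015 and abs(a-29.4)<4 and abs(zt-.0399)<.002
print(ok)
if ok:
    a0=a+180;top=zt;r=np.radians(a0);x,y=C+.04*np.array([np.cos(r),np.sin(r)])
    move_to([x,y,.11],Q);hold(.2);t=F(5);np.save("tare.npy",t)
    p,ok=insert(x,y,top,.013,t);print(ok,p,state()["time"],(F()-t).round(2))
    if ok:
        a,l,dr=stroke(C,a0,119,top-.013,t,stop=10.3,step=3.,fine=5.8);print(l.round(1),dr);print(state()["time"],state()["ee_pos"])
        np.save("end.npy",[a,dr])
E
```

```text
0.039833096953619584 [ 0.56057435 -0.02287363] 29.733954211153446 0.00016448349882112676 3
True
  z-top -6.0 [-1.5 -0.6 -1. ]
  z-top -8.0 [-2.5 -1.1  0.2]
  z-top -10.0 [-1.9 -0.4 -0.4]
  z-top -13.0 [-1.6 -0.8 -0.5]
True [ 0.52540185 -0.04310336  0.0698331 ] 34.4667 [-2.11  0.05 -0.28]
[[ 2.067e+02  3.800e+00  2.700e+00 -2.000e-01  4.700e+00]
 [ 2.037e+02  4.400e+00  2.300e+00 -1.000e+00  5.100e+00]
 [ 2.007e+02  4.700e+00  7.000e-01 -1.400e+00  5.000e+00]
 [ 1.977e+02  4.200e+00  1.000e+00 -6.000e-01  4.400e+00]
 [ 1.947e+02  4.700e+00  1.000e+00 -1.200e+00  4.900e+00]
 [ 1.917e+02  4.800e+00 -2.000e-01 -8.000e-01  4.900e+00]
 [ 1.887e+02  5.400e+00  1.000e-01 -5.000e-01  5.500e+00]
 [ 1.857e+02  7.400e+00 -3.000e-01  6.000e-01  7.400e+00]
 [ 1.847e+02  8.200e+00  1.000e-01  0.000e+00  8.200e+00]
 [ 1.837e+02  8.200e+00 -3.000e-01  4.000e-01  8.200e+00]
 [ 1.827e+02  8.900e+00 -4.000e-01  7.000e-01  8.900e+00]
 [ 1.817e+02  8.900e+00  2.000e-01  5.000e-01  8.900e+00]
 [ 1.807e+02  1.050e+01 -2.000e-01  1.000e+00  1.050e+01]] 0.0006000000000000033
38.4167 [ 0.52057178 -0.02574005  0.06869083]
```

```bash
python3 - <<'E'
from r import *
t=np.load("tare.npy");a,dr=np.load("end.npy");C=np.array([.5605,-.0231])
r=np.radians(a);e=np.array([np.cos(r),np.sin(r)]);T=np.array([-e[1],e[0]])
f=F(10)-t;print(f,f[:2]@T)
if f[:2]@T<10.6:
    p=np.array(state()["ee_pos"]);p[:2]-=.0007*T;move_l(p,.05);f=F(10)-t;print(f[:2]@T,f[:2]@e)
# unload in small steps, then lift
p=np.array(state()["ee_pos"])
for k in range(12):
    p[:2]+=.0005*T;move_l(p,.05);f=F(2)-t
    if f[:2]@T<.8: break
print("back",k+1,(F()-t).round(2))
p[2]+=.05;move_l(p,.1);hold(.15);print(state()["time"],(F()-t).round(2),state()["finger_gap"])
move_to([.515,-.015,.20],Q);hold(.15);im=get_image("wrist")
zt,H=holes(im,(.558,-.02));G=H[(H[:,2:].min(1)>11)&(H[:,2:].max(1)<19)];print(zt,fit(G,C)[:2])
cv2.imwrite("pics/c6.png",np.hstack([im["frame"][120:420,140:420],cv2.resize(get_image("side")["frame"][100:300,150:450],(450,300))]))
E
```

```text
[ 0.1810761  -9.78580597  0.86124799] 9.7873225900784
6.806450517584113 0.7427675045904426
back 2 [-0.58 -0.52 -0.35]
40.4167 [ 0.1   0.1  -0.54] 0.016150514130379576
0.038813683652083444 (array([ 0.56032365, -0.02284935]), np.float64(5.0993052008387725))
```

View pics/c6.png

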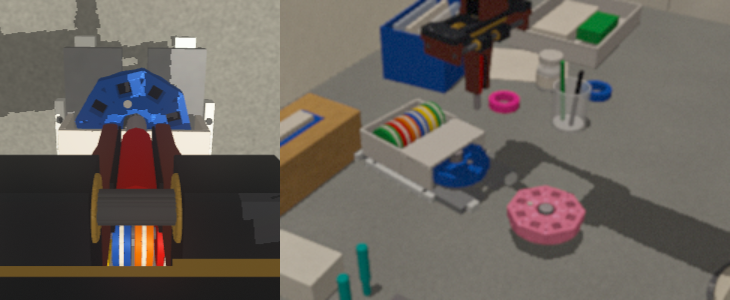

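The picture shows the bar out of the collar and the dispenser in place. The push settled at 9.8 N, which is at the low end, because my last small step was taken from the sagged position. I'll re-seat the bar in the same hole and bring it to about 11 N.

```bash
python3 - <<'E'
from r import *
C=np.array([.5604,-.0230]);a0=185.1;top=.0385;r=np.radians(a0);x,y=C+.04*np.array([np.cos(r),np.sin(r)])
move_to([x,y,.10],Q);hold(.2);t=F(5)
p,ok=insert(x,y,top,.0125,t);print(ok,p,state()["time"],(F()-t).round(2))
if ok:
    a,l,dr=stroke(C,a0,150,top-.0125,t,stop=11.2,step=2.,fine=6.5);print(l.round(1),dr)
    r=np.radians(a);e=np.array([np.cos(r),np.sin(r)]);T=np.array([-e[1],e[0]])
    f=F(6)-t;print("hold",f[:2]@T,f[:2]@e,state()["time"])
    p=np.array(state()["ee_pos"])
    for k in range(8):
        p[:2]+=.0005*T;move_l(p,.05);f=F(2)-t
        if f[:2]@T<.8: break
    print("back",k+1,f.round(2))
    p[2]+=.05;move_l(p,.12)
    move_to([.4335,.3078,.13],Q);hold(.15);print(state()["time"],state()["ee_pos"],F().round(2))
E
```

```text
True [ 0.52055836 -0.02655577  0.069     ] 44.8833 [ 0.29 -1.48 -0.37]
[[ 1.831e+02  5.100e+00 -4.000e-01 -4.000e-01  5.100e+00]
 [ 1.811e+02  7.400e+00  2.000e-01 -1.000e-01  7.400e+00]
 [ 1.801e+02  8.600e+00 -4.000e-01  4.000e-01  8.700e+00]
 [ 1.791e+02  9.400e+00 -4.000e-01 -1.000e-01  9.400e+00]
 [ 1.781e+02  1.010e+01 -7.000e-01  3.000e-01  1.020e+01]
 [ 1.771e+02  1.040e+01 -4.000e-01  6.000e-01  1.050e+01]
 [ 1.761e+02  1.120e+01 -3.000e-01  1.400e+00  1.130e+01]] 0.0
hold 11.217429725767897 -0.3294566935362152 47.1333
back 5 [-0.22  0.5  -0.74]
50.5667 [0.43416881 0.30676552 0.12989545] [ 0.14  0.16 -0.74]
```

```bash
python3 - <<'E'
from r import *
t=F(5)
p,ok=insert(.4332,.3077,.036,.0245,t);s=state();print(ok,p,s["ee_pos"],(F()-t).round(2),s["time"])
if ok:
    gripper_open();move_l([p[0],p[1],.16],.15);hold(.1)
    im=get_image("wrist");im2=get_image("side")
    m=mask(im,(0,150,60),(8,255,255));b=max(blobs(m,30),key=lambda b:b[1][4]);P=cloud(im,b[2]);q=P[P[:,2]>P[:,2].max()-.006]
    print("bar top",(q.max(0)+q.min(0))/2,P[:,2].max(),state()["time"])
    cv2.imwrite("pics/c7.png",np.hstack([cv2.resize(im["frame"],(400,300)),cv2.resize(im2["frame"][240:350,150:296],(400,300))]))
E
```

```text
True [0.4332 0.3077 0.0545] [0.43321255 0.30772501 0.05451913] [ 0.01  0.09 -0.05] 55.7417
bar top [0.43330812 0.30808749 0.10063398] 0.103580111541173 58.025
```

View pics/c7.png

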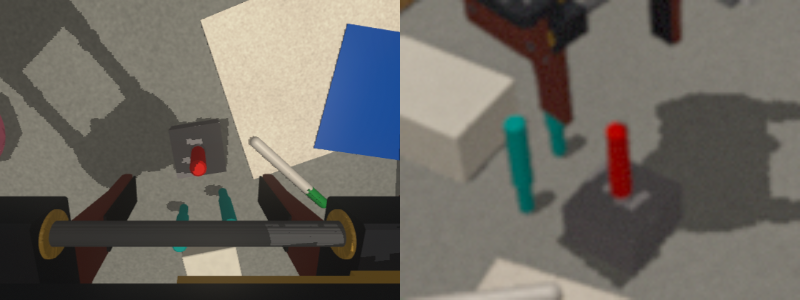

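The bar stands upright in its holder at (198,160) in the left panel and (617,160) in the right, and the gripper is clear. Handing in.

```bash
python3 - <<'E'
from bench import *
print(job_done())
E
```

```text
the job is handed in; nothing more can be done
None
```

The job is handed in, with no verdict shown: the collar was turned with the bar to a hand-tight push of about 11.2 N, the bar is back upright in its holder, and nothing was seen to have moved in the camera views I checked; the washer's force on the pads can't be read directly.

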